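# Probe the bore of a printed block and lock the depth gauge

### The job

Check the bore of the printed block that sits in the depth gauge: push the gauge's knob straight down until the probe tip rests on the floor of the bore with a light pressure of about 4 N, and while it rests there turn the knob clockwise (seen from above) until it stops, so that the rod is locked at that depth. Then let go; the rod must stay where it is, and the nozzle box and the hex key beside the gauge must be left where they lie.

Things in the scene. Friction and masses are not known exactly. Their poses are not given: they have to be found in the camera images.
- knob_centre (a point): Centre of the gauge's knob: upright black ribbed cylinder, 28 mm across, 24 mm high, on top of the probe rod (8 mm steel); this point is on its axis, half-way up. It can be gripped from above at any yaw. At the start it is 70 mm above the barrel on the gauge's bridge, with only the rod between. Pushed down, knob, rod and tip slide straight down together, 50 mm at most.
- lock_knob (a joint): Angle of the knob on the rod (rad): 0 loose, grows clockwise seen from above to the stop at 1.4; it starts between 0 and 0.25 and takes 0.1 to 0.2 N m to turn. From about 0.7 on it begins to clamp the rod in the barrel; beyond 1.0 the rod is locked and does not spring back.
- probe: Sliding rod of the gauge with knob and tip; origin at the lower end of the tip when not pressed in (128 mm under the knob's centre), 4 mm above the printed block at the start. A light spring pushes the rod up with about 3 N (top) to 4 N (bottom): let go unlocked, it rises. The tip is sprung too: on touching the bore's floor it gives way 1 mm for every 1.5 N, up to 9 mm.
- print_block: Black printed block 40 x 36 x 40 mm, fixed under the gauge's bridge, with an upright blind bore of 14 mm in the middle of its top, right under the probe. Origin in the middle of its underside. The bore's depth is not known beforehand: its floor lies 10 to 32 mm below the top of the block and cannot be seen.
- gauge: The depth gauge's fixed frame: steel foot plate 56 x 84 x 8 mm, two pillars, a bridge along its y whose top is 70 mm above the underside, and on it an upright aluminium barrel, 22 mm across, up to 110 mm, in which the rod slides. Origin in the middle of the underside, z up; it stands screwed down on the plywood riser, whose top is 85 mm above the table.
- nozzle_box: Flat black box of brass nozzles 52 x 75 x 12 mm lying on the riser; leave alone. Origin in the middle of its underside.
- hex_key: Small L-shaped hex key, 26 x 76 x 6 mm, lying on the riser; leave alone. Origin in the middle of its underside.

How it is judged (in metres and radians):
On the way, in this order (a step that is already met when the one before it is completed fails the run):
1. the probe tip rests on the floor of the bore with the knob still loose (contact force between probe and print_block above 0.3 N and value of joint lock_knob below 0.5 rad), for 0.2 s.
2. the knob is turned into its locked range while the tip stays on the floor (value of joint lock_knob above 1 rad and contact force between probe and print_block above 0.3 N), for 0.2 s.
At the end, for the whole second after the job is handed in: With the gauge let go, the knob is turned to 1.0 rad or more, the rod stands still and its tip still rests on the floor of the bore with 0.3 to 8 N (all of step 2 and contact force between probe and print_block below 8 N and linear speed of probe below 0.005 m/s); the robot touches nothing.
It fails at once if the tip is pressed on the floor of the bore with more than 12 N (contact force between probe and print_block above 12 N).
It fails at once if the nozzle box or the hex key is pushed more than 20 mm (distance of any of nozzle_box, hex_key from where it was at the start of the episode above 0.02 m).
It also fails if it takes over 34 s, if anything falls off the work surface, if the arm or the gripper's body presses on something with over 40 N, if the wrist force passes 120 N, or if a joint passes its speed limit or range.

### The arm

A 6-joint arm with a two-finger parallel gripper is mounted at the origin on a cart in front of the work surface, level with it; the furniture and walls round the work are solid. World frame = base frame: x ahead of the robot, y to its left, z up, the work surface at z = 0. Lengths are in mm, angles in rad, forces in N, time in s.
With the tool pointing down it reaches from about 300 to 775 mm from the base axis. Payload 14.6 kg.
Tool frame: the origin (TCP) lies midway between the tips of the shut fingers; the grasp point (between the pads) lies arm.pinch_z behind it (arm.pinch_z is the distance from the TCP to the grasp point, in mm); z points along the fingers, y is the line along which they close (so a half turn about z gives the same grasp; the last joint's range is limited). The gripper opens to 94 mm and grips with 3 to 60 N. Pads are 16 mm wide; open, the fingers measure 119 mm over their backs; the gripper's body (75 mm by 177 mm) begins 78 mm behind the grasp point.
Start: joints at [1.158, 0.3, 1.521, -0, 1.321, -0.067], TCP at [186.419, 517.433, 205.446] pointing down, gripper open.
Joint ranges: [-3.03, 3.03], [-0.79, 2.21], [0.23, 2.52], [-1.04, 4.18], [0, 3.07], [-2.55, 2.55]. Speed limits (rad/s): [2.22, 2.22, 2.57, 3.14, 3.14, 3.14].

### API

Orientations are given as a rotation vector (axis times angle).
In Python, from bench import arm gives the robot as it stands.
- The arm moves only by the shell command python3 -m pendant 'ROWS' [FORCE]. ROWS is JSON, one flat list of numbers, 7 for each row, row after row: the shift along the tool's x, y, z in mm, then the turn, a rotation vector about the tool's x, y, z in rad, then the closure in counts, from 0 (fully open) to 255 (shut). A call has 1 to 5 rows; each row is the pose to reach, as a shift and turn from the pose commanded when the call began, along the tool's axes at that moment; what a row does not reach only later rows make up. A row lasts 1/12 s, in which the tool goes at most 41.7 mm and 7.16 degrees, less where a joint would pass 70% of its speed; a pose out of reach is approached as far as the arm can. A call with a gripper value outside its range is refused whole. The fingers move at their own pace and stop on an object; FORCE is the grip in N (left out, the last holds). Time passes only in rows, so rows that repeat a pose let the fingers close. It gives the time, the measured TCP pose, the force, the opening and the grip force at its end, in the units of the state.
- arm.state(): the state, without advancing time (a new reading comes with each control period).
- arm.get_image(name): name is "side" or "top" or "wrist"; returns (picture, depth): 480x640x3 uint8, red, green, blue; 480x640 float32, mm along the optical axis (not along the pixel's ray), 0 where there is no reading.
- arm.calibration(name): a dict with "K" (3x3 intrinsics, pixels), "dist" ([k1, k2, p1, p2, k3] as OpenCV has them; the pictures are not rectified), "world_to_cam" (4x4, takes a point from world to camera coordinates). Camera axes: x right, y up, looking along -z (the intrinsics and any distortion apply to the point x, -y, -z); pixel columns grow to the right and rows downward; lengths in mm; the calibration is good to about 2 mm. A picture is of the moment at which its call begins: read the wrist's pose just before it. calibration takes no time and is no camera call; for the wrist camera it gives the pose at the moment of the call.
- arm.sign_off(): hands the job in; it is judged then, once.
The state is a dict: "t": time; "joint_positions": joint angles; "qd": joint speeds; "tau": joint torques, N m; "tool_pos": TCP position; "ee_rot": TCP orientation; "ft_force": force on the tool from outside, world axes, zero at the start; "wrist_torque": the same for the moment, N m; "gripper_width": opening from 0.0 (shut) to 1.0 (fully open); "finger_force": force on a finger pad.
Only numpy, scipy, OpenCV 4.12 (cv2) and the standard library are available. Lean on these libraries where they do the work, as an engineer would, in place of code of your own. Each camera call takes 0.05 s, during which the arm holds its last target. There are 200 camera calls.

## Working session

There is one attempt and no reset: what is moved stays moved. The work goes in short steps, Python scripts to look and compute and a shell command to move; the robot and the scene stay as the last step left them, time stands still between calls to the robot, and variables do not carry over. Pictures are saved under pics/ and viewed, at most 10 in all, crops included, and the job is handed in when it is done.

```bash
ls; mkdir -p pics; python3 - <<'E'
from bench import arm
import cv2,numpy as np
print(arm.state(),arm.pinch_z)
a=[]
for n in("side","top"):
    p,d=arm.get_image(n);cv2.imwrite(f"pics/{n}0.png",p[:,:,::-1]);np.save(f"pics/{n}0.npy",d)
    print(n,arm.calibration(n))
    a.append(p)
E
```

```text
pics
{'t': 0.0, 'joint_positions': array([ 1.15837321e+00,  3.00478185e-01,  1.52157684e+00, -1.37012249e-05,
        1.32069809e+00, -6.65782698e-02]), 'qd': array([ 0.00097866,  0.00026225,  0.00110305, -0.00152337,  0.0020178 ,
       -0.00061782]), 'tau': array([ 1.93342086e-03, -5.31806266e+01, -3.52736843e+01,  7.09448196e-02,
        2.43466313e-02, -1.05026754e-04]), 'tool_pos': array([186.3353529 , 517.19614756, 204.88423982]), 'ee_rot': array([-5.40497963e-01, -3.09448132e+00,  1.77561463e-03]), 'ft_force': array([0.56653141, 0.09362102, 0.66614856]), 'wrist_torque': array([ 0.03031563, -0.03247818, -0.00609095]), 'finger_force': 0.0, 'gripper_width': 1.00230154241164} 18.8
side {'K': array([[596.8244829 ,   0.        , 319.93088604],
       [  0.        , 596.8244829 , 232.66520874],
       [  0.        ,   0.        ,   1.        ]]), 'dist': array([0.04001901, 0.        , 0.        , 0.        , 0.        ]), 'world_to_cam': array([[ 6.78192712e-01, -7.34883866e-01,  5.90658390e-04,
        -4.08603432e+02],
       [ 3.94900627e-01,  3.65114405e-01,  8.43056918e-01,
        -2.47164084e+02],
       [-6.19764585e-01, -5.71521806e-01,  5.37824028e-01,
        -8.54097636e+02],
       [ 0.00000000e+00,  0.00000000e+00,  0.00000000e+00,
         1.00000000e+00]])}
top {'K': array([[451.75958863,   0.        , 323.07338502],
       [  0.        , 451.75958863, 227.15222565],
       [  0.        ,   0.        ,   1.        ]]), 'dist': array([-0.02391341,  0.        ,  0.        ,  0.        ,  0.        ]), 'world_to_cam': array([[ 2.19896957e-02, -9.99705691e-01,  1.02461731e-02,
        -2.18787858e+02],
       [ 9.92658004e-01,  2.30516417e-02,  1.18737981e-01,
        -3.81337698e+02],
       [-1.18939227e-01,  7.55993368e-03,  9.92872755e-01,
        -1.02639033e+03],
       [ 0.00000000e+00,  0.00000000e+00,  0.00000000e+00,
         1.00000000e+00]])}
```

View pics/side0.png

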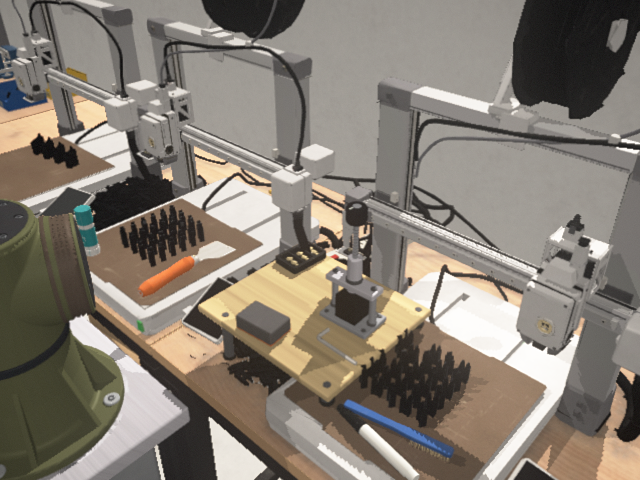

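View pics/top0.png

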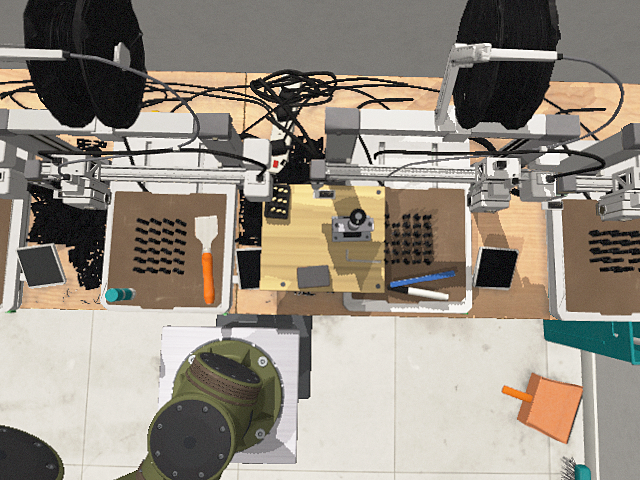

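Side view: the knob is near (357,214), the hex key near (335,345), and the printer gantry stands behind. Top view: the knob is near (357,217), with the gantry beam at row ~175.

```bash
cat > h.py <<'E'
from bench import arm
import cv2,numpy as np
def ray(c,n,uv):
    q=cv2.undistortPoints(np.array([[uv]],float),c['K'],c['dist'])[0,0]
    R=c['world_to_cam'][:3,:3];t=c['world_to_cam'][:3,3]
    d=R.T@np.array([q[0],-q[1],-1]);return -R.T@t,d
def meet(a,b):
    (o1,d1),(o2,d2)=a,b
    s=np.linalg.lstsq(np.c_[d1,-d2],o2-o1,rcond=None)[0]
    p,q=o1+s[0]*d1,o2+s[1]*d2;return (p+q)/2,np.linalg.norm(p-q)
def cloud(c,d):
    v,u=np.nonzero(d>0);q=cv2.undistortPoints(np.c_[u,v].astype(float)[:,None],c['K'],c['dist'])[:,0]
    z=d[v,u];P=np.c_[q[:,0]*z,-q[:,1]*z,-z]
    R=c['world_to_cam'][:3,:3];t=c['world_to_cam'][:3,3]
    return (P-t)@R,u,v
E
python3 - <<'E'
from h import *
R={};ims=[]
for n,(x0,y0,x1,y1) in dict(side=(335,192,380,235),top=(340,202,372,232)).items():
    im=cv2.imread(f"pics/{n}0.png");g=im.max(2)
    sub=(g[y0:y1,x0:x1]<60).astype(np.uint8)
    k,l,s,c=cv2.connectedComponentsWithStats(sub);i=1+np.argmax(s[1:,4]);print(n,s[i],c[i]+[x0,y0])
    R[n]=s[i][:4]+[x0,y0,0,0]
    P,u,v=cloud(arm.calibration(n),np.load(f"pics/{n}0.npy"))
    m=(l[np.clip(v-y0,0,y1-y0-1),np.clip(u-x0,0,x1-x0-1)]==i)&(u>=x0)&(u<x1)&(v>=y0)&(v<y1)
    print(np.median(P[m],0),np.percentile(P[m],[5,95],axis=0))
    b=[arm.calibration(n)];R[n]=ray(b[0],n,R[n][:2]+(R[n][2:]-1)/2)
    w=40;cx,cy=(x0+x1)//2,(y0+y1)//2
    ims.append(cv2.resize(im[cy-w:cy+w,cx-w:cx+w],(390,390),interpolation=0))
    # obstacles around knob, above 200
    if n=="top": PT=P
p,e=meet(R['side'],R['top']);print(p,e)
Q=PT[(abs(PT[:,0]-p[0])<200)&(abs(PT[:,1]-p[1])<200)&(PT[:,2]>60)]
# height grid (max z) 20mm cells, centred on knob
for i in range(7,-8,-1):
    print(i*20,[int(Q[k,2].max()) if (k:=(abs(Q[:,0]-p[0]-i*20)<10)&(abs(Q[:,1]-p[1]-j*20)<10)).any() else 0 for j in range(8,-9,-1)])
cv2.imwrite("pics/crop.png",np.hstack(ims))
E
```

```text
side [ 11  10  22  24 376] [356.43085106 214.75      ]
[ 369.84299914 -279.1555623   267.82465121] [[ 363.88722225 -285.53002181  254.80039376]
 [ 385.5652432  -264.06448957  276.08789708]]
top [  3   7  23  16 155] [356.87096774 216.49032258]
[ 376.9826831  -267.50968994  276.98196197] [[ 364.68674498 -280.12897413  220.06723163]
 [ 391.36070696 -256.96577423  279.18496441]]
[ 380.98229729 -266.17079376  259.82105781] 6.803057916827874
140 [258, 0, 0, 148, 150, 403, 402, 402, 401, 402, 402, 401, 401, 607, 609, 605, 605]
120 [258, 0, 0, 67, 0, 404, 405, 402, 401, 403, 401, 403, 402, 604, 605, 604, 604]
100 [258, 86, 87, 87, 237, 389, 393, 248, 241, 358, 230, 229, 230, 409, 413, 554, 537]
80 [241, 100, 88, 89, 236, 236, 230, 229, 229, 367, 385, 393, 394, 398, 398, 498, 404]
60 [397, 101, 89, 88, 208, 206, 148, 88, 88, 88, 328, 368, 378, 383, 385, 0, 0]
40 [240, 101, 89, 88, 89, 89, 89, 89, 88, 88, 91, 89, 88, 0, 90, 88, 81]
20 [99, 100, 89, 89, 89, 90, 97, 136, 137, 0, 157, 89, 90, 89, 90, 89, 89]
0 [88, 88, 91, 90, 89, 88, 159, 271, 279, 279, 160, 89, 90, 90, 87, 88, 90]
-20 [89, 90, 89, 89, 90, 89, 157, 158, 280, 279, 157, 89, 88, 89, 88, 91, 88]
-40 [88, 91, 89, 89, 88, 88, 95, 94, 94, 92, 89, 88, 89, 90, 89, 89, 90]
-60 [90, 88, 89, 88, 88, 90, 88, 89, 93, 89, 89, 90, 90, 90, 90, 90, 90]
-80 [88, 88, 89, 89, 110, 112, 110, 88, 93, 92, 91, 93, 89, 89, 89, 88, 87]
-100 [89, 90, 89, 111, 112, 113, 111, 89, 89, 88, 88, 89, 88, 0, 0, 74, 74]
-120 [89, 89, 88, 114, 113, 112, 112, 89, 89, 89, 88, 89, 88, 77, 77, 77, 77]
-140 [89, 88, 89, 114, 112, 106, 90, 89, 89, 90, 88, 89, 90, 74, 75, 74, 74]
```

View pics/crop.png

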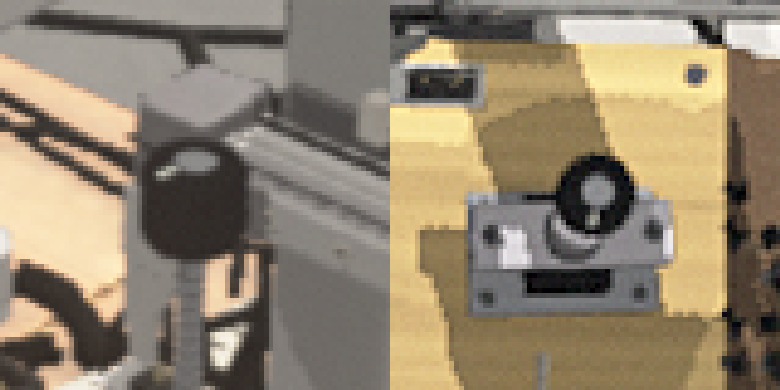

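Crop: the knob shows as a black cylinder in the side tile (centre ≈ full-image (356.4,213.3)). In the top tile it is a black disc with a grey cap, centre ≈ (357.3,215.9). The gantry is close behind it.

```bash
python3 - <<'E'
from h import *
from scipy.spatial.transform import Rotation as Ro
ct,cs=arm.calibration('top'),arm.calibration('side')
o,d=ray(ct,0,(357.3,215.9));
for z in(265,277):print('top',z,o+d*(z-o[2])/d[2])
o2,d2=ray(cs,0,(356.4,213.3));
for z in(265,260):print('side',z,o2+d2*(z-o2[2])/d2[2])
print(meet((o,d),(o2,d2)))
k=np.array([379,-269])
P=np.vstack([cloud(arm.calibration(n),np.load(f"pics/{n}0.npy"))[0] for n in('top','side')])
P=P[(P[:,2]>300)&(P[:,2]<520)];q=P[:,:2]-k;r=np.hypot(*q.T);m=r<200;q=q[m];P=P[m];q=q[np.hypot(*q.T)>25]
a=np.degrees(np.arctan2(q[:,1],q[:,0]))
for b in range(-180,180,15):
    mm=(a>=b)&(a<b+15)
    if mm.sum()>3:print(b,np.percentile(np.hypot(*q[mm].T),2).round(),end='; ')
print()
for yaw in range(-90,90,10): # direction of long axis, deg from world x
    c,s=np.cos(np.radians(yaw)),np.sin(np.radians(yaw))
    u=abs(q@[c,s]);v=abs(q@[-s,c]);print(yaw,((u<88)&(v<38)).sum(),np.maximum(u-88,v-38).min().round(),end='; ')
print();s=arm.state();print(Ro.from_rotvec(s['ee_rot']).as_matrix().round(3))
E
```

```text
top 265 [ 379.04927618 -269.22413561  265.        ]
top 277 [ 377.2861184  -268.22037952  277.        ]
side 265 [ 377.47823104 -273.06985669  265.        ]
side 260 [ 384.08048358 -267.79527596  260.        ]
(array([ 379.99628887, -270.02405645,  262.53321552]), np.float64(1.644628280156972))
-75 151.0; -60 116.0; -45 82.0; -30 93.0; -15 95.0; 0 116.0; 15 118.0; 60 165.0; 
-90 0 22.0; -80 0 12.0; -70 0 0.0; -60 154 -12.0; -50 140 -14.0; -40 202 -13.0; -30 145 -13.0; -20 162 -16.0; -10 29 -4.0; 0 45 -3.0; 10 13 -2.0; 20 0 12.0; 30 0 13.0; 40 0 16.0; 50 0 18.0; 60 0 28.0; 70 0 34.0; 80 0 29.0; 
[[-0.941  0.339 -0.   ]
 [ 0.339  0.941 -0.001]
 [ 0.    -0.001 -1.   ]]
```

```bash
cat > go.py <<'E'
import sys
from h import *
from scipy.spatial.transform import Rotation as Ro
def to(x,y,z,yaw):
    s=arm.state();R=Ro.from_rotvec(s['ee_rot']).as_matrix()
    T=np.radians(yaw);ty=np.array([np.cos(T),np.sin(T),0]);tz=np.array([0,0,-1.]);W=np.c_[np.cross(ty,tz),ty,tz]
    print('t',s['t'],'pos',s['tool_pos'].round(1),'yaw',np.degrees(np.arctan2(R[1,1],R[0,1])).round(1),'j',s['joint_positions'].round(2),'ft',s['ft_force'].round(2),s['wrist_torque'].round(3))
    print('shift',(R.T@(np.array([x,y,z])-s['tool_pos'])).round(1),'turn',Ro.from_matrix(R.T@W).as_rotvec().round(3))
if __name__=="__main__": to(*map(float,sys.argv[1:]))
E
python3 -m pendant '[0,0,-42,0,0,0.12,0, 0,0,-84,0,0,0.25,0, -20,-25,-120,0,0,0.37,0, -48,-55,-125,0,0,0.5,0, -75,-85,-125,0,0,0.62,0]'
python3 go.py 330 100 330 -75
```

```text
t: 0.52
tool_pos: [227.0, 414.9, 332.4]
ee_rot: [1.465, 2.779, 0.005]
ft_force: [1.4, 0.6, 0.7]
gripper_width: 1.0
finger_force: 0.0
t 0.5167 pos [227.  414.9 332.4] yaw 34.4 j [ 0.99  0.05  1.52 -0.    1.57  0.39] ft [1.39 0.61 0.68] [-0.03   0.012  0.025]
shift [-318.   -92.9    1.7] turn [ 1.00e-03 -4.00e-03  1.91e+00]
```

```bash

python3 -m pendant '[-318,-93,0,0,0,1.9,0, -318,-93,0,0,0,1.9,0, -318,-93,0,0,0,1.9,0, -318,-93,0,0,0,1.9,0, -318,-93,0,0,0,1.9,0]'
python3 go.py 360 -150 330 -75
```

```text
t: 0.93
tool_pos: [292.2, 215.9, 330.2]
ee_rot: [2.25, 2.193, 0.0]
ft_force: [1.6, 0.6, 0.1]
gripper_width: 1.002
finger_force: 0.0
t 0.9333 pos [292.2 215.9 330.2] yaw -1.5 j [ 0.54 -0.21  1.76 -0.    1.58  0.56] ft [1.57 0.59 0.05] [-0.023  0.023  0.011]
shift [-3.64e+02  7.71e+01  3.00e-01] turn [ 0.    -0.     1.283]
```

```bash

python3 -m pendant '[-364,77,0,0,0,1.28,0, -364,77,0,0,0,1.28,0, -364,77,0,0,0,1.28,0, -364,77,0,0,0,1.28,0, -364,77,0,0,0,1.28,0]'
python3 go.py 378 -270 330 -75
```

```text
t: 1.35
tool_pos: [331.0, 11.1, 330.5]
ee_rot: [2.815, 1.394, 0.001]
ft_force: [1.5, 0.1, 0.2]
gripper_width: 1.002
finger_force: 0.0
t 1.35 pos [331.   11.1 330.5] yaw -37.3 j [-0.08 -0.29  1.83  0.    1.6   0.57] ft [1.49 0.05 0.24] [-0.027  0.028 -0.008]
shift [-195.1  207.8    0.5] turn [ 0.    -0.001  0.658]
```

```bash

python3 -m pendant '[-35,37,-10,0,0,0.12,0, -70,74,-20,0,0,0.25,0, -100,106,-30,0,0,0.37,0, -125,133,-30,0,0,0.5,0, -145,155,-30,0,0,0.62,0]'
python3 - <<'E'
from h import *
from go import to
to(378,-270,330,-75)
import pickle
for n in('wrist','side'):
    c=arm.calibration(n);p,d=arm.get_image(n);cv2.imwrite(f"pics/{n}1.png",p[:,:,::-1]);pickle.dump((c,p,d),open(f"pics/{n}1.pkl","wb"))
    if n=='wrist':print(c)
E
```

```text
t: 1.77
tool_pos: [366.6, -191.8, 360.8]
ee_rot: [3.106, 0.468, 0.001]
ft_force: [1.8, 0.4, 0.7]
gripper_width: 1.002
finger_force: 0.0
t 1.7667 pos [ 366.6 -191.8  360.8] yaw -72.9 j [-0.57 -0.09  1.6   0.    1.63  0.7 ] ft [1.77 0.43 0.7 ] [ 0.022  0.064 -0.003]
shift [-12.2  78.1  30.8] turn [ 0.001 -0.001  0.037]
{'K': array([[336.88848503,   0.        , 321.65594683],
       [  0.        , 336.88848503, 235.96391953],
       [  0.        ,   0.        ,   1.        ]]), 'dist': array([0.0023566, 0.       , 0.       , 0.       , 0.       ]), 'world_to_cam': array([[ 2.94309379e-01, -9.55710118e-01, -3.99084633e-04,
        -2.89982927e+02],
       [ 9.24205692e-01,  2.84713926e-01, -2.54522729e-01,
        -2.18065814e+02],
       [ 2.43363572e-01,  7.45395902e-02,  9.67066710e-01,
        -6.16203476e+02],
       [ 0.00000000e+00,  0.00000000e+00,  0.00000000e+00,
         1.00000000e+00]])}
```

View pics/wrist1.png

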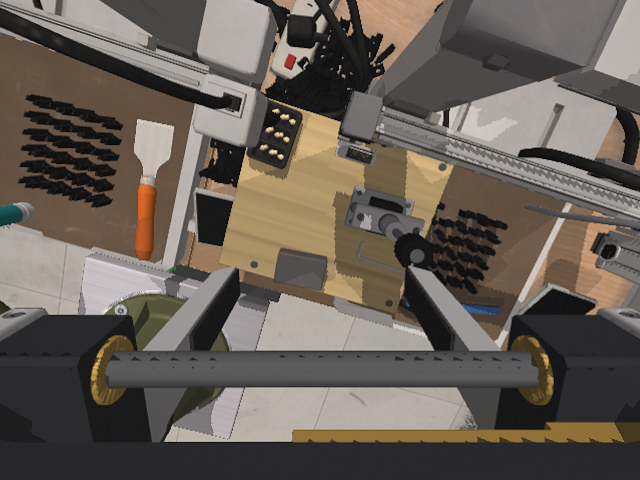

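View pics/side1.png

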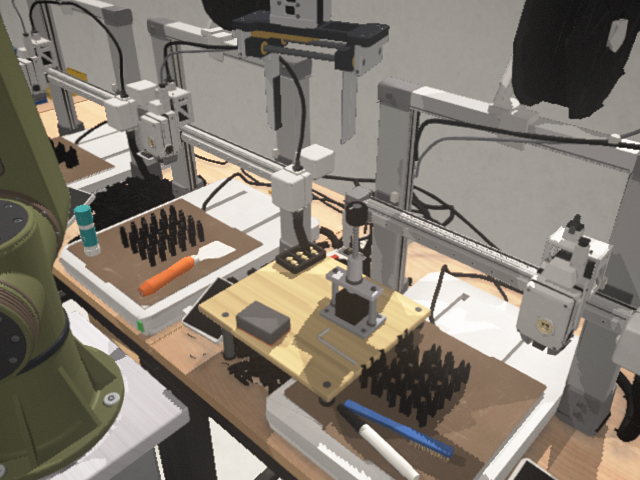

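The wrist view shows the knob near (413,252). The camera sits on the tool's +x side, which is the gantry side. I'll flip the tool half a turn here, high above the gantry, so the camera stays on the base side.

```bash

python3 -m pendant '[0,0,-5,0,0,-0.62,0, 0,0,-5,0,0,-0.62,0, 0,0,-5,0,0,-0.62,0, 0,0,-5,0,0,-0.62,0, 0,0,-5,0,0,-0.62,0]'|head -2
python3 -m pendant '[0,0,0,0,0,-0.62,0, 0,0,0,0,0,-0.62,0, 0,0,0,0,0,-0.62,0, 0,0,0,0,0,-0.62,0, 0,0,0,0,0,-0.62,0]'|head -2
python3 -m pendant '[0,0,0,0,0,-0.62,0, 0,0,0,0,0,-0.62,0, 0,0,0,0,0,-0.62,0, 0,0,0,0,0,-0.62,0, 0,0,0,0,0,-0.62,0]'|head -2
python3 -m pendant '[0,0,0,0,0,-0.62,0, 0,0,0,0,0,-0.62,0, 0,0,0,0,0,-0.62,0, 0,0,0,0,0,-0.62,0, 0,0,0,0,0,-0.62,0]'|head -2
python3 go.py 372 -265 345 105
```

```text
t: 2.28
tool_pos: [366.8, -188.9, 365.0]
t: 2.7
tool_pos: [366.8, -188.8, 365.0]
t: 3.12
tool_pos: [366.9, -188.8, 365.0]
t: 3.53
tool_pos: [366.8, -188.9, 365.0]
t 3.5333 pos [ 366.8 -188.9  365. ] yaw 70.1 j [-0.56 -0.09  1.59  0.    1.64 -1.79] ft [ 0.16 -0.84  0.07] [ 0.005 -0.011  0.021]
shift [-30.8 -69.8  20. ] turn [ 0.   -0.   -0.61]
```

```bash

cat > look.py <<'E'
import sys,pickle
from h import *
n,tag=sys.argv[1:]
c=arm.calibration(n);p,d=arm.get_image(n);cv2.imwrite(f"pics/{n}{tag}.png",p[:,:,::-1]);pickle.dump((c,p,d),open(f"pics/{n}{tag}.pkl","wb"))
E
python3 look.py wrist 2
python3 -m pendant '[-8,-17,5,0,0,-0.12,0, -16,-35,10,0,0,-0.24,0, -24,-53,15,0,0,-0.36,0, -31,-70,20,0,0,-0.48,0, -31,-70,20,0,0,-0.58,0]'|head -2
python3 -m pendant '[0,0,0,0,0,0,0]'|head -2
python3 go.py 378 -270 262 105
python3 look.py wrist 3
python3 -c "
import cv2,numpy as np
cv2.imwrite('pics/w23.png',cv2.resize(np.hstack([cv2.imread('pics/wrist2.png'),cv2.imread('pics/wrist3.png')]),(800,300),interpolation=3))"
```

```text
t: 4.0
tool_pos: [371.3, -267.4, 343.6]
t: 4.08
tool_pos: [371.5, -266.0, 344.5]
t 4.0833 pos [ 371.5 -266.   344.5] yaw 102.9 j [-0.7   0.02  1.53  0.    1.6  -2.5 ] ft [-0.29  0.34 -0.55] [ 0.056 -0.046 -0.008]
shift [-5.6 -5.5 82.5] turn [ 0.001 -0.001 -0.036]
```

View pics/w23.png

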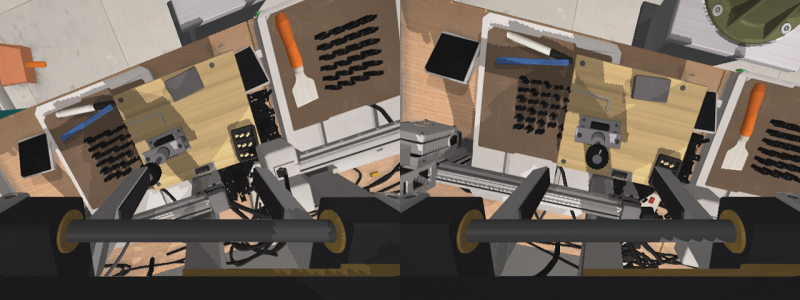

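Left (wrist2): the knob sits near (240,275), partly hidden by the finger. Right (wrist3): it is clear, near (315,251), with the grey cap visible. I'll triangulate the cap centre from wrist1, wrist3 and the fixed views.

```bash
python3 - <<'E'
from h import *
import pickle
rs=[];ims=[]
for f,(u,v) in dict(wrist1=(415,253),wrist3=(315,251)).items():
    c,p,d=pickle.load(open(f"pics/{f}.pkl","rb"))
    w=28;s=p[v-w:v+w,u-w:u+w].max(2)
    k,l,st,ce=cv2.connectedComponentsWithStats(((s>60)&(s<150)).astype(np.uint8))
    j=[i for i in range(1,k) if 20<st[i,4]<400 and np.hypot(*(ce[i]-w))<20]
    print(f,[(st[i],(ce[i]+[u-w,v-w]).round(1)) for i in j])
    P,uu,vv=cloud(c,d);m=(abs(uu-u)<9)&(abs(vv-v)<9);print('knob depth pts',np.median(P[m],0),np.percentile(P[m][:,2],[50,95]))
    ims.append(cv2.resize(p[v-w:v+w,u-w:u+w,::-1],(390,390),interpolation=0))
cv2.imwrite('pics/c13.png',np.hstack(ims))
E
```

```text
wrist1 [(array([ 21,  24,  32,  32, 243], dtype=int32), array([417.4, 261.3]))]
knob depth pts [ 379.38240592 -266.52819938  277.23888224] [277.23888224 278.36810442]
wrist3 [(array([31, 16,  5,  8, 22], dtype=int32), array([319.8, 242.4])), (array([ 21,  24,  15,  15, 179], dtype=int32), array([314.8, 254.2]))]
knob depth pts [ 375.000958   -269.17798877  277.43349222] [277.43349222 278.51600772]
```

View pics/c13.png

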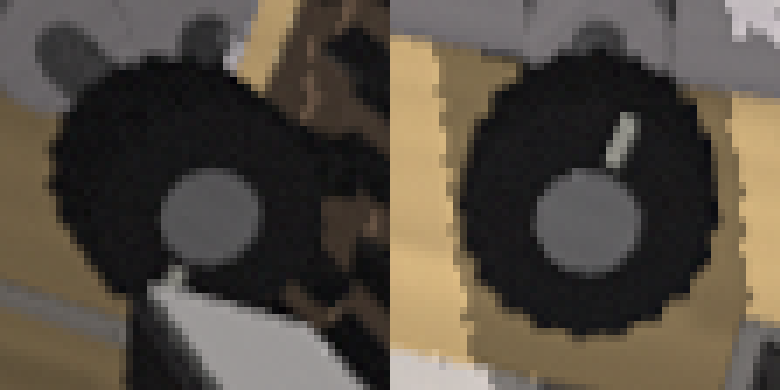

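The cap centres are at wrist1 (416.7,255.5) and wrist3 (314.8,254.3).

```bash
python3 - <<'E'
from h import *
import pickle
C={f:pickle.load(open(f"pics/{f}.pkl","rb"))[0] for f in("wrist1","wrist3")}
a=ray(C['wrist1'],0,(416.7,255.5));b=ray(C['wrist3'],0,(314.8,254.3));print(meet(a,b))
for o,d in(a,b):print(o+d*(277.5-o[2])/d[2])
E
python3 go.py 377 -268.5 345 100
```

```text
(array([ 377.70477951, -268.75866103,  277.08082859]), np.float64(0.05831145181847541))
[ 377.81586315 -268.62418881  277.5       ]
[ 377.55186333 -268.75892038  277.5       ]
t 4.1333 pos [ 371.6 -265.6  344.9] yaw 102.6 j [-0.7   0.02  1.53  0.    1.6  -2.49] ft [-0.41  0.6  -0.08] [0.061 0.017 0.01 ]
shift [-4.7 -4.  -0.1] turn [ 0.001 -0.     0.046]
```

```bash

python3 -m pendant '[-5.2,-4.3,0,0,0,0.045,0, -5.2,-4.3,20,0,0,0.045,0, -5.2,-4.3,40,0,0,0.045,0, -5.2,-4.3,50,0,0,0.045,0, -5.2,-4.3,50,0,0,0.045,0]' 40 
python3 go.py 377.6 -268.7 249 100
```

```text
t: 4.55
tool_pos: [377.3, -268.0, 293.6]
ee_rot: [0.277, -3.127, -0.003]
ft_force: [-0.4, 0.8, -0.3]
gripper_width: 0.995
finger_force: 0.0
t 4.55 pos [ 377.3 -268.   293.6] yaw 100.1 j [-0.7   0.05  1.61  0.    1.48 -2.44] ft [-0.35  0.77 -0.28] [0.031 0.024 0.013]
shift [-0.3 -0.9 44.6] turn [ 0.002 -0.002  0.002]
```

```bash

python3 -m pendant '[-0.2,-0.6,15,0,0,0,0, -0.2,-0.6,30,0,0,0,60, -0.2,-0.6,44,0,0,0,120, -0.2,-0.6,44,0,0,0,140, -0.2,-0.6,44,0,0,0,150]' 40 
python3 go.py 377.6 -268.7 249 100
python3 -m pendant '[0,0,0,0,0,0,170, 0,0,0,0,0,0,190, 0,0,0,0,0,0,210, 0,0,0,0,0,0,230, 0,0,0,0,0,0,230]' 40 
python3 go.py 377.6 -268.7 249 100
```

```text
t: 4.97
tool_pos: [378.1, -269.4, 252.1]
ee_rot: [-0.279, 3.129, -0.0]
ft_force: [0.5, -0.2, -0.3]
gripper_width: 0.753
finger_force: 0.0
t 4.9667 pos [ 378.1 -269.4  252.1] yaw 100.2 j [-0.7   0.07  1.68  0.    1.39 -2.45] ft [ 0.46 -0.21 -0.28] [ 0.041  0.079 -0.026]
shift [0.4 0.8 3.1] turn [-0.     0.     0.003]
t: 5.38
tool_pos: [378.0, -269.5, 251.4]
ee_rot: [-0.281, 3.129, -0.0]
ft_force: [-0.1, -0.1, 1.0]
gripper_width: 0.398
finger_force: 0.0
t 5.3833 pos [ 378.  -269.5  251.4] yaw 100.3 j [-0.7   0.07  1.68 -0.    1.39 -2.45] ft [-0.15 -0.08  0.97] [ 0.069 -0.017 -0.049]
shift [0.2 0.9 2.4] turn [-0.     0.     0.005]
```

```bash

python3 -m pendant '[0.2,0.6,1.5,0,0,0,230, 0.2,0.6,1.5,0,0,0,230, 0.2,0.6,1.5,0,0,0,230, 0.2,0.6,1.5,0,0,0,230]' 40 
python3 go.py 377.6 -268.7 249 100; python3 look.py side 4; python3 look.py wrist 4
```

```text
t: 5.72
tool_pos: [377.7, -269.6, 249.7]
ee_rot: [-0.281, 3.129, -0.002]
ft_force: [1.6, -5.6, -0.0]
gripper_width: 0.289
finger_force: 40.0
t 5.7167 pos [ 377.7 -269.6  249.7] yaw 100.2 j [-0.7   0.07  1.69 -0.    1.38 -2.45] ft [ 1.57 -5.6  -0.04] [-0.878 -0.234  0.023]
shift [-0.   0.9  0.7] turn [-0.002  0.     0.004]
```

```bash

python3 -c "
import cv2,numpy as np
cv2.imwrite('pics/sw4.png',np.hstack([cv2.resize(cv2.imread('pics/side4.png')[120:360,230:470],(400,400)),cv2.resize(cv2.imread('pics/wrist4.png')[180:420,200:440],(400,400))]))"
```

```text
(no output)
```

View pics/sw4.png

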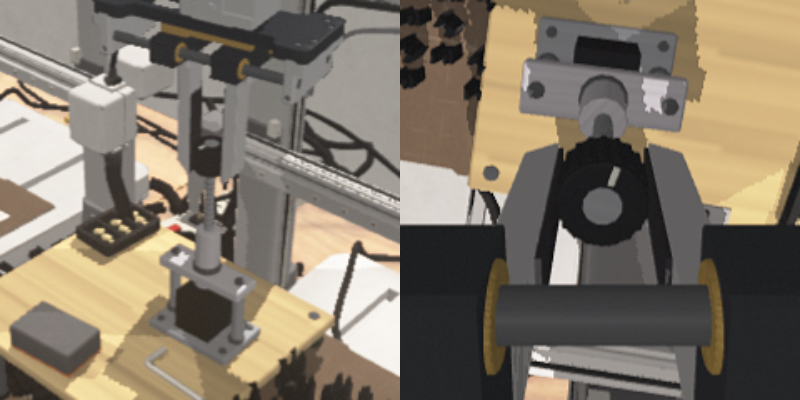

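The knob is held between the pads in both views. There is a small side load, so I'll ease that off and start pushing down.

```bash

python3 -m pendant '[0,-0.5,0,0,0,0,230, 0,-0.5,3,0,0,0,230, 0,-0.5,6,0,0,0,230, 0,-0.5,9,0,0,0,230, 0,-0.5,9,0,0,0,230]' 55 |egrep 'pos|force'
for i in 1 2 3; do python3 -m pendant '[0,0,0,0,0,0,230]'|egrep 'pos|ft_f'; done
```

```text
tool_pos: [377.7, -269.6, 240.1]
ft_force: [1.5, -3.9, 2.8]
finger_force: 55.0
tool_pos: [377.8, -269.6, 240.6]
ft_force: [0.7, -4.7, 2.5]
tool_pos: [377.8, -269.6, 240.7]
ft_force: [0.1, -5.1, 2.5]
tool_pos: [377.8, -269.6, 240.8]
ft_force: [0.7, -5.0, 3.0]
```

```bash

python3 -m pendant '[0,-1,1.5,0,0,0,230, 0,-1,3,0,0,0,230, 0,-1,3,0,0,0,230, 0,-1,3,0,0,0,230]'|egrep 'pos|ft_f'
for i in 1 2 3 4 5; do python3 -m pendant '[0,0,0.75,0,0,0,230, 0,0,1.5,0,0,0,230, 0,0,1.5,0,0,0,230]'|egrep 'pos|ft_f'; done
```

```text
tool_pos: [377.8, -269.9, 237.3]
ft_force: [-0.3, 3.1, 2.8]
tool_pos: [377.8, -269.9, 235.9]
ft_force: [-0.5, 5.5, 3.5]
tool_pos: [377.8, -269.9, 234.4]
ft_force: [-0.3, 5.9, 2.7]
tool_pos: [377.8, -269.9, 232.9]
ft_force: [-0.4, 4.6, 3.0]
tool_pos: [377.8, -269.9, 231.4]
ft_force: [-0.7, 4.6, 3.2]
tool_pos: [377.8, -269.9, 229.9]
ft_force: [-0.8, 5.6, 2.4]
```

```bash

python3 -m pendant '[0,0.5,0.75,0,0,0,230, 0,0.5,1.5,0,0,0,230, 0,0.5,1.5,0,0,0,230]'|egrep 'pos|ft_f'
for i in 1 2 3; do python3 -m pendant '[0,0,0.75,0,0,0,230, 0,0,1.5,0,0,0,230, 0,0,1.5,0,0,0,230]'|egrep 'pos|ft_f'; done
```

```text
tool_pos: [377.8, -269.8, 228.5]
ft_force: [-0.9, 2.9, 3.4]
tool_pos: [377.8, -269.8, 227.0]
ft_force: [-0.2, 3.9, 3.9]
tool_pos: [377.8, -269.9, 225.6]
ft_force: [-0.5, 3.0, 4.6]
tool_pos: [377.8, -269.9, 224.3]
ft_force: [-1.2, 3.7, 7.3]
```

```bash

for i in 1 2 3 4; do python3 -m pendant '[0,0,0,0,0,0,230]'|egrep 'pos|ft_f'; done; python3 go.py 377.8 -269.8 224.3 25
```

```text
tool_pos: [377.8, -269.9, 224.3]
ft_force: [-1.2, 5.5, 6.5]
tool_pos: [377.8, -269.9, 224.4]
ft_force: [-1.4, 5.6, 6.0]
tool_pos: [377.8, -269.9, 224.4]
ft_force: [-1.4, 5.2, 6.9]
tool_pos: [377.8, -269.9, 224.4]
ft_force: [-0.2, 4.8, 6.4]
t 9.4 pos [ 377.8 -269.9  224.4] yaw 100.3 j [-0.7   0.09  1.73  0.    1.32 -2.45] ft [-0.16  4.8   6.43] [ 0.979  0.273 -0.034]
shift [0.  0.1 0.1] turn [-0.     0.     1.314]
```

```bash

python3 -m pendant '[0,0.4,0.6,0,0,0,230, 0,0.4,0.6,0,0,0,230, 0,0.4,0.6,0,0,0,230, 0,0.4,0.6,0,0,0,230]'|egrep 'pos|ft_f'
python3 -m pendant '[0,0,0,0,0,0.08,230, 0,0,0,0,0,0.16,230, 0,0,0,0,0,0.24,230, 0,0,0,0,0,0.3,230, 0,0,0,0,0,0.3,230]'|egrep 'pos|ft_f|width'
python3 go.py 377.8 -269.8 224.3 25
```

```text
tool_pos: [377.8, -269.8, 223.9]
ft_force: [-1.2, 1.8, 6.8]
tool_pos: [377.9, -269.7, 223.9]
ft_force: [-0.5, 2.7, 7.4]
gripper_width: 0.287
t 10.15 pos [ 377.9 -269.7  223.9] yaw 82.8 j [-0.7   0.09  1.73 -0.    1.32 -2.14] ft [-0.51  2.68  7.38] [ 0.678  0.158 -0.07 ]
shift [ 0.  -0.1 -0.4] turn [-0.00e+00  1.00e-03  1.01e+00]
```

```bash

for i in 1 2; do python3 -m pendant '[0,0,0,0,0,0.08,230, 0,0,0,0,0,0.16,230, 0,0,0,0,0,0.24,230, 0,0,0,0,0,0.3,230, 0,0,0,0,0,0.3,230]'|egrep 'ft_f'
python3 go.py 377.8 -269.8 224.3 25; done
```

```text
ft_force: [-1.3, 3.3, 7.9]
t 10.5667 pos [ 377.8 -269.7  224. ] yaw 65.7 j [-0.7   0.09  1.73 -0.    1.32 -1.84] ft [-1.34  3.27  7.87] [ 0.723  0.122 -0.02 ]
shift [ 0.  -0.1 -0.3] turn [-0.     0.001  0.71 ]
ft_force: [-1.2, 3.8, 7.0]
t 10.9833 pos [ 377.8 -269.7  224. ] yaw 48.5 j [-0.7   0.09  1.73 -0.    1.32 -1.54] ft [-1.19  3.83  7.01] [ 0.79   0.193 -0.041]
shift [-0.1 -0.1 -0.3] turn [0.    0.001 0.41 ]
```

```bash

python3 look.py wrist 5; python3 look.py side 5
python3 -c "
import cv2,numpy as np
cv2.imwrite('pics/sw5.png',np.hstack([cv2.resize(cv2.imread('pics/side5.png')[120:360,230:470],(400,400)),cv2.resize(cv2.imread('pics/wrist5.png')[180:420,200:440],(400,400))]))"
```

```text
(no output)
```

View pics/sw5.png

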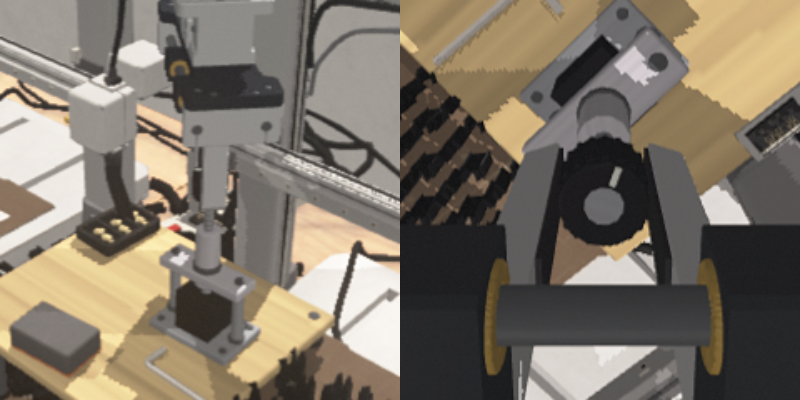

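The mark on the knob has kept its place relative to the fingers (pixel (615,177) in the right tile), so it is turning without slip. The gantry is clear and the box and key have not moved.

```bash

python3 -m pendant '[0,0,0,0,0,0.08,230, 0,0,0,0,0,0.16,230, 0,0,0,0,0,0.24,230, 0,0,0,0,0,0.24,230]'|egrep 'ft_f'
python3 go.py 377.8 -269.8 224.3 25
for i in 1 2; do python3 -m pendant '[0,0,0,0,0,0.04,230, 0,0,0,0,0,0.08,230, 0,0,0,0,0,0.08,230]'|egrep 'ft_f'
python3 go.py 377.8 -269.8 224.3 25; done
```

```text
ft_force: [-1.2, 3.5, 7.5]
t 11.4167 pos [ 377.8 -269.6  223.9] yaw 34.7 j [-0.7   0.09  1.73 -0.    1.32 -1.3 ] ft [-1.23  3.53  7.5 ] [ 0.758  0.264 -0.054]
shift [-0.2 -0.1 -0.4] turn [0.    0.001 0.168]
ft_force: [-2.5, 3.6, 6.9]
t 11.6667 pos [ 377.8 -269.6  223.9] yaw 30.3 j [-0.7   0.09  1.73 -0.    1.32 -1.23] ft [-2.49  3.57  6.95] [0.72  0.305 0.544]
shift [-0.2 -0.1 -0.4] turn [-0.     0.001  0.092]
ft_force: [2.0, -4.4, 3.9]
t 11.9167 pos [ 378.1 -270.4  223.9] yaw 25.7 j [-0.7   0.09  1.73 -0.    1.32 -1.15] ft [ 1.99 -4.41  3.87] [-0.964 -0.429  0.484]
shift [ 0.7 -0.  -0.4] turn [0.    0.003 0.012]
```

The stop is reached: torque jumped to 0.54 N m. Now I'll let go and lift.

```bash

python3 -m pendant '[0,0,0,0,0,0,150, 0,0,0,0,0,0,100, 0,0,0,0,0,0,80, 0,0,0,0,0,0,60, 0,0,0,0,0,0,60]'|egrep 'pos|ft_f|width|t:'
python3 -m pendant '[0,0,0,0,0,0,60, 0,0,-10,0,0,0,60, 0,0,-30,0,0,0,60, 0,0,-60,0,0,0,60, 0,0,-90,0,0,0,60]'|egrep 'pos|ft_f|width|t:'
python3 -m pendant '[0,0,-10,0,0,0,60, 0,0,-10,0,0,0,60]'|egrep 'pos|ft_f|t:'
python3 look.py side 6; python3 look.py wrist 6
python3 - <<'E'
from h import *
import pickle
c,p,d=pickle.load(open("pics/wrist6.pkl","rb"));P,u,v=cloud(c,d)
m=(np.hypot(P[:,0]-377.7,P[:,1]+269)<10)&(P[:,2]<290);print('knob top z',np.percentile(P[m,2],[50,90]))
a=cv2.imread('pics/side6.png')[120:360,230:470];b=cv2.imread('pics/wrist6.png')
cv2.imwrite('pics/sw6.png',np.hstack([cv2.resize(a,(380,380)),cv2.resize(b[100:420,160:510],(416,380))]))
E
```

```text
t: 12.33
tool_pos: [377.6, -269.4, 223.4]
ee_rot: [-1.669, -2.661, -0.0]
ft_force: [-0.5, -0.4, -0.1]
gripper_width: 0.604
t: 12.75
tool_pos: [377.4, -269.2, 315.2]
ee_rot: [-1.669, -2.661, -0.0]
ft_force: [0.3, 0.3, 0.4]
gripper_width: 0.765
t: 12.92
tool_pos: [378.2, -269.9, 326.5]
ee_rot: [1.667, 2.657, -0.001]
ft_force: [-0.2, 0.1, 0.4]
knob top z [251.53960086 252.39723402]
```

View pics/sw6.png

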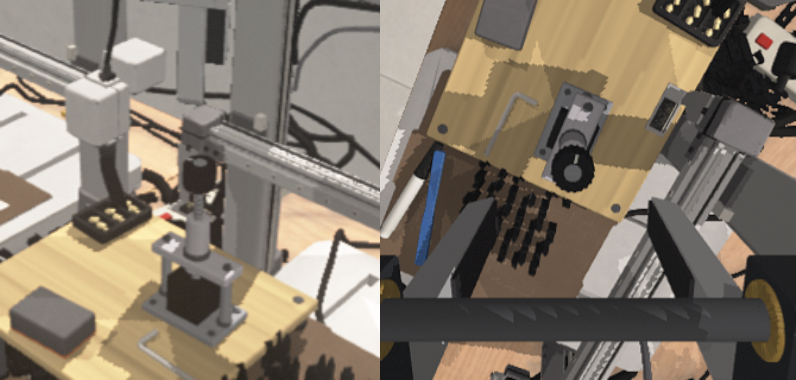

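The knob stayed down (top at 251.5 mm, about 26 mm lower, matching the tool's travel). The gripper is clear, and the box and key lie where they were.

```bash
python3 -c "
from bench import arm
print(arm.sign_off())"
```

```text
the job is handed in; nothing more can be done
None
```

I pushed the probe onto the bore floor at about 4 N, turned the knob clockwise to its stop and let go; the rod stayed locked about 26 mm down, the box and hex key weren't moved, and the job is handed in (no verdict was returned).

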